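# Strip a bottle hold-down clamp into its matching holders

### The job

Strip the bottle clamp from the top down - wing nut (already unscrewed, it lifts off), spacer, bracket, then the brown pot it held - and set each fully home in the holder that fits it before taking the next. The wing nut goes in the forked cradle with its wings between the prongs, the spacer over the peg, the bracket flat along the bar with the boss in its middle hole, the pot in the round cup. Keep the pot upright and leave the tall amber bottle beside the work where it stands.

Things in the scene. Friction and masses are not known exactly. Their poses are not given: they have to be found in the camera images.
- fixture: Clamp base: aluminium plate 64 x 120 x 10 mm (x, y, z), fixed. Origin under its centre on the bench, z up, y along its length. The pot stands on it in the middle (z = 10) in a grey rim 45 mm across, 4 mm high. At y = +40 and y = -40 mm steel pillars 20 mm across to z = 57; on the one at y = -40 a smooth 8 mm stud to z = 90 carries, upward, bracket, spacer, wing nut.
- wing_nut: Steel wing nut on top of the stud, unthreaded, lifts straight off. Hub 20 mm across, 12 mm high, 12 mm through hole; two wings along its y, 9 mm thick, 50 mm tip to tip, from z = 4 to 18 mm. Origin: centre of the hub's underside (75 mm up at start), z up. Yaw up to 0.6 rad off the fixture's. Grip the hub along x, beside the wings; a 34 mm wide spacer is right below. 30 g.
- spacer: Black plastic ring 34 mm across, 12 mm high, 13 mm hole, second on the stud, lying on the wider bracket. Origin: centre of its underside (63 mm up at start), z along its axis. About 40 g.
- bracket: Flat aluminium bracket 44 x 112 x 6 mm (x, y, z) lying on both pillars, the pot's cap standing through its 30 mm middle hole; 12 mm stud hole at y = -40 mm, low rib on top at y = +46. Origin: centre of its underside on the middle hole's axis (57 mm up at start), z up, y lengthwise as the fixture's. Grip across its 44 mm width at the middle, open below beside the pot. About 80 g.
- pot: Brown bottle with black cap, 58 mm high: body 32 mm across up to 46 mm, cap 24 mm across above. Stands in the fixture, held down by the bracket until that is lifted off. Origin: centre of its underside, z up; its yaw means nothing. About 50 g.
- nut_cradle: Holder on a black base, fixed; origin under its centre on the bench, z up. Base 50 x 75 x 8 mm (x, y, z). White seat 16 x 52 mm, top at z = 20, where the hub rests; at each end (16 to 26 mm from the centre along y) two prongs with a 16 mm gap between them along x, tops at z = 27: the wings lie along y in these gaps.
- spacer_peg: Holder on a black base, fixed; origin under its centre on the bench, z up. Round base 56 mm across, 8 mm high; round white seat 26 mm across, top at z = 20; a pointed steel peg 7 mm across stands on its axis up to z = 38. The spacer lies on the seat round the peg.
- bracket_bar: Holder on a black base, fixed; origin under its centre on the bench, z up. Base 70 x 125 x 8 mm (x, y, z); white bar 34 x 100 mm, top at z = 20, in its middle a round tapered boss 22 mm across up to z = 30. The bracket lies flat on the bar, length along y (either way round), boss in its middle hole.
- pot_cup: Holder on a black base, fixed; origin under its centre on the bench, z up. Round base 68 mm across; white cup 50 mm outside, 40 mm inside, rim at z = 20, inner floor at z = 8, where the pot stands.
- amber_bottle: Bystander, to be left alone: amber bottle with black cap, 44 mm across, 146 mm high, standing loose at the right of the work. Origin: centre of its underside.
Things that resemble listed ones, but are neither listed nor needed, are in the scene too. Of the things like the bracket, leave any that is black or pink; of the rest the larger one is meant.

How it is judged:
On the way, in this order (a step that is already met when the one before it is completed fails the run):
1. wing nut released in its forked cradle (horizontal distance between wing_nut and nut_cradle below 0.01 m and z of wing_nut in the frame of nut_cradle between 0.017 and 0.023 m and angle between wing_nut's own z axis and vertical below 0.12 rad and angle between the y axis of wing_nut and the y axis of nut_cradle, either way round below 0.3 rad and contact force between the fingers and wing_nut below 0.1 N), for 0.2 s.
2. spacer released on its peg (horizontal distance between spacer and spacer_peg below 0.008 m and z of spacer in the frame of spacer_peg between 0.017 and 0.023 m and angle between spacer's own z axis and vertical below 0.12 rad and contact force between the fingers and spacer below 0.1 N), for 0.2 s.
3. bracket released on its bar (horizontal distance between bracket and bracket_bar below 0.008 m and z of bracket in the frame of bracket_bar between 0.017 and 0.023 m and angle between bracket's own z axis and vertical below 0.12 rad and angle between the y axis of bracket and the y axis of bracket_bar, either way round below 0.2 rad and contact force between the fingers and bracket below 0.1 N), for 0.2 s.
4. pot released upright in its cup (horizontal distance between pot and pot_cup below 0.008 m and z of pot in the frame of pot_cup between 0.005 and 0.011 m and angle between pot's own z axis and vertical below 0.12 rad and contact force between the fingers and pot below 0.1 N), for 0.2 s.
At the end, for the whole second after the job is handed in: Wing nut in the cradle (10 mm off centre, wings within 0.3 rad of its y), spacer on the peg (8 mm), bracket flat on the bar (8 mm, 0.2 rad), pot in the cup (8 mm); all within 3 mm of seated height, tilted under 0.12 rad, released, at rest (all of step 1 and all of step 2 and all of step 3 and all of step 4 and linear speed of each of wing_nut, spacer, bracket, pot below 0.02 m/s); the robot touches nothing.
It fails at once if the amber bottle is knocked or shifted by more than 20 mm (distance of amber_bottle from where it was at the start of the episode above 0.02 m or angle between amber_bottle's own z axis and vertical above 0.3 rad).
It fails at once if the pot is tipped by more than 0.5 rad (angle between pot's own z axis and vertical above 0.5 rad).
It also fails if it takes over 112 s, if anything falls off the work surface, if the arm or the gripper's body presses on something with over 40 N, if the wrist force passes 120 N, or if a joint passes its speed limit or range.

### The arm

A 6-joint arm with a two-finger parallel gripper is mounted at the origin on a cart in front of the work surface, level with it; the furniture and walls round the work are solid. World frame = base frame: x ahead of the robot, y to its left, z up, the work surface at z = 0. Lengths are in m, angles in rad, forces in N, time in s.
With the tool pointing down it reaches from about 0.325 to 0.9 m from the base axis. Payload 6.1 kg.
Tool frame: the origin (TCP) lies midway between the tips of the shut fingers; the grasp point (between the pads) lies 19 mm behind it (r.hold_point_z is the distance from the TCP to the grasp point, in m); z points along the fingers, y is the line along which they close (so a half turn about z gives the same grasp; the last joint's range is limited). The gripper opens to 85 mm and grips with 20 to 120 N. Pads are 22 mm wide; open, the fingers measure 114 mm over their backs; the gripper's body (76 mm by 85 mm) begins 54 mm behind the grasp point. The pads swing forward as they close: fully open they stand 13 mm farther back than shut.
Start: joints at [-1.441, 0.22, 1.526, -0, 1.395, -0.126], TCP at [0.158, -0.605, 0.231] pointing down, gripper open.
Joint ranges: [-2.98, 2.98], [-0.91, 2.08], [0.09, 2.57], [-1.24, 4.39], [0.2, 2.65], [-2.68, 2.68]. Speed limits (rad/s): [2.57, 2.57, 3.01, 3.14, 3.14, 3.14].

### API

Orientations are given as [roll, pitch, yaw] about the fixed x, y, z axes, in that order (R = Rz(yaw) Ry(pitch) Rx(roll)).
In Python, from rig import r gives the robot as it stands.
- The arm moves only by the shell command python3 -m pendant 'ROWS' [FORCE]. ROWS is JSON, a list of rows, each an object with "linear": the shift along the tool's x, y, z in units of 40 mm (1.0 is 40 mm), a list of three; "rot": the turn, a rotation vector about the tool's x, y, z in units of 8 degrees (1.0 is 8 degrees), a list of three; "hand": the opening, from 0 (shut) to 1 (fully open). A call has 1 to 12 rows; each row is the pose to reach, as a shift and turn from the pose commanded when the call began, along the tool's axes at that moment; what a row does not reach only later rows make up. A row lasts 1/10 s, in which the tool goes at most 50 mm and 8.59 degrees, less where a joint would pass 70% of its speed; a pose out of reach is approached as far as the arm can. A call with a gripper value outside its range is refused whole. The fingers move at their own pace and stop on an object; FORCE is the grip in N (left out, the last holds). Time passes only in rows, so rows that repeat a pose let the fingers close. It gives the time, the measured TCP pose, the force, the opening and the grip force at its end, in the units of the state.
- r.get_state(): the state, without advancing time (a new reading comes with each control period).
- r.snapshot(name): name is "scene" or "top"; returns (picture, depth): 400x640x3 uint8, blue, green, red; 400x640 float32, m along the optical axis (not along the pixel's ray), 0 where there is no reading.
- r.calibration(name): a dict with "mtx" (3x3 intrinsics, pixels), "k1" (the pictures are not rectified: a ray, as slopes to the right and down, at radius r is drawn at 1 + k1 r^2 times it, then the intrinsics apply), "cam_to_world" (4x4, takes a point from camera to world coordinates). Camera axes: x right, y up, looking along -z (the intrinsics and any distortion apply to the point x, -y, -z); pixel columns grow to the right and rows downward; lengths in m; the calibration is good to about 2 mm. A picture is of the moment at which its call begins. calibration takes no time and is no camera call.
- r.sign_off(): hands the job in; it is judged then, once.
The state is a dict: "clock": time; "joint_pos": joint angles; "qd": joint speeds; "effort": joint torques, N m; "tool_pos": TCP position; "orientation": TCP orientation; "ft_force": force on the tool from outside, world axes, zero at the start; "ft_torque": the same for the moment, N m; "width": finger opening in m; "grip_force": force on a finger pad.
Only numpy, scipy, OpenCV 4.12 (cv2) and the standard library are available. Lean on these libraries where they do the work, as an engineer would, in place of code of your own. Each camera call takes 0.05 s, during which the arm holds its last target. There are 200 camera calls.

## Working session

There is one attempt and no reset: what is moved stays moved. The work goes in short steps, Python scripts to look and compute and a shell command to move; the robot and the scene stay as the last step left them, time stands still between calls to the robot, and variables do not carry over. Pictures are saved under pics/ and viewed, at most 14 in all, crops included, and the job is handed in when it is done.

```bash
mkdir -p pics; cat > h.py <<'E'
import numpy as np, cv2
from rig import r
def snap(n,f):
    im,d=r.snapshot(n); cv2.imwrite(f'pics/{f}.png',im); np.save(f'pics/{f}.npy',d); return im,d
def ray(n,u,v):
    c=r.calibration(n); K=np.array(c['mtx']); k=c['k1']; T=np.array(c['cam_to_world'])
    p=np.array([(u-K[0,2])/K[0,0],(v-K[1,2])/K[1,1]]); q=p.copy()
    for _ in range(20): q=p/(1+k*(q@q))
    return T[:3,3],T[:3,:3]@np.array([q[0],-q[1],-1.])
def atz(n,u,v,z):
    o,d=ray(n,u,v); return o+d*(z-o[2])/d[2]
def dep(n,u,v,D):
    o,d=ray(n,u,v); return o+d*D[int(round(v)),int(round(u))]
def crop(im,f,x0,y0,x1,y1,s):
    cv2.imwrite(f'pics/{f}.png',cv2.resize(im[y0:y1,x0:x1],None,fx=s,fy=s,interpolation=cv2.INTER_CUBIC))
E
python3 - <<'E'
from h import *
for n in('scene','top'):
    snap(n,n+'0'); c=r.calibration(n); print(n,np.round(c['cam_to_world'],3).tolist(),np.array(c['mtx']).round(1).tolist(),c['k1'])
print(r.get_state(), r.hold_point_z)
E
```

```text
scene [[0.583, 0.355, -0.731, -0.254], [-0.813, 0.275, -0.514, -0.64], [0.019, 0.894, 0.448, 0.557], [0.0, 0.0, 0.0, 1.0]] [[374.7, 0.0, 325.8], [0.0, 374.7, 202.5], [0.0, 0.0, 1.0]] -0.06532492585213227
top [[-0.003, 0.997, -0.078, 0.401], [-1.0, -0.004, -0.011, -0.102], [-0.011, 0.078, 0.997, 1.268], [0.0, 0.0, 0.0, 1.0]] [[464.0, 0.0, 328.1], [0.0, 464.0, 195.9], [0.0, 0.0, 1.0]] -0.038511271447871386
{'clock': 0.1, 'joint_pos': array([-1.44107666e+00,  2.21120820e-01,  1.52752315e+00, -9.81539805e-06,
        1.39472707e+00, -1.26085204e-01]), 'qd': array([ 0.00155362, -0.00378967, -0.00274335, -0.0003118 ,  0.00091092,
        0.00104805]), 'effort': array([ 1.49998468e-03, -4.98242748e+01, -3.90545475e+01, -1.29690102e-04,
        5.67659285e-03,  5.84834709e-06]), 'tool_pos': array([ 0.15806875, -0.60409884,  0.23031104]), 'orientation': array([-3.13982717e+00, -2.14050386e-04,  2.55806409e-01]), 'ft_force': array([ 0.05383353,  0.25443358, -0.06815702]), 'ft_torque': array([-0.00773971,  0.00844757,  0.0367997 ]), 'grip_force': 0.0, 'width': 0.08564862658487868} 0.0187
```

View pics/top0.png

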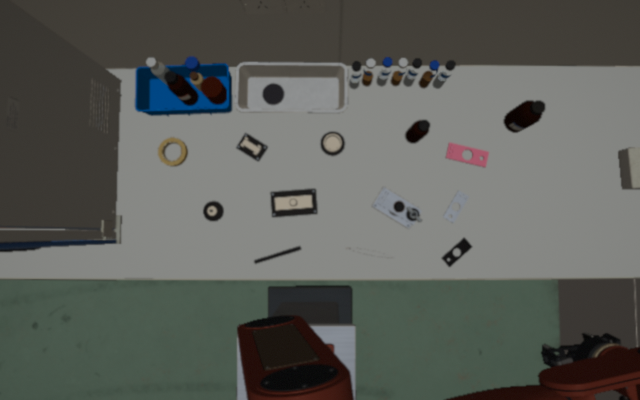

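View pics/scene0.png

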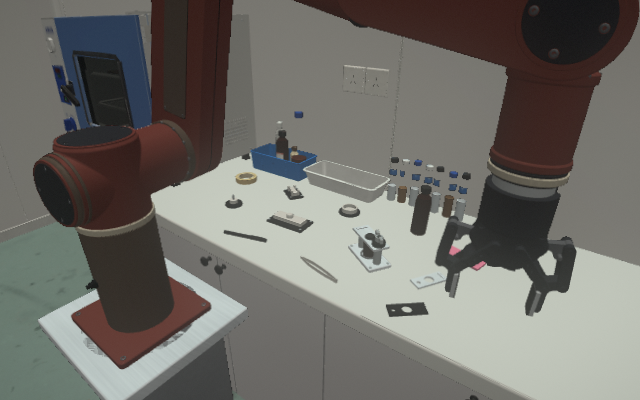

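The top view shows the cradle at (252,147), the pot cup at (332,143), the bracket bar at (294,203), the spacer peg at (213,211), the clamp at (398,207) and the amber bottle at (418,131).
Things like the bracket: clamp (398,207), loose light plate (455,207), pink (467,155), black (457,252). The one on the clamp is the larger light one. I'll confirm it in a crop.

```bash
python3 - <<'E'
from h import *
im=cv2.imread('pics/top0.png')
crop(im,'c1',365,175,475,255,7)
a=[cv2.resize(im[y-25:y+25,x-38:x+38],None,fx=5,fy=5,interpolation=cv2.INTER_CUBIC) for x,y in((252,147),(332,143),(294,203),(213,211))]
cv2.imwrite('pics/c2.png',np.vstack([np.hstack(a[:2]),np.hstack(a[2:])]))
E
```

```text
(no output)
```

View pics/c1.png

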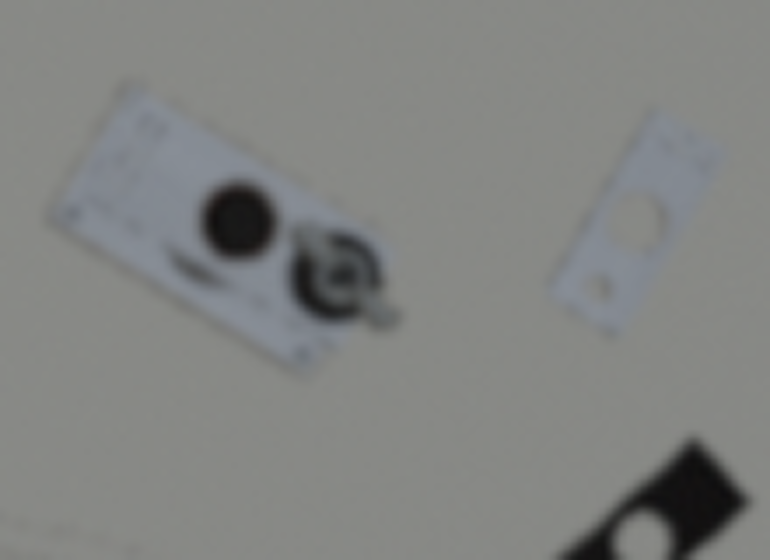

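View pics/c2.png

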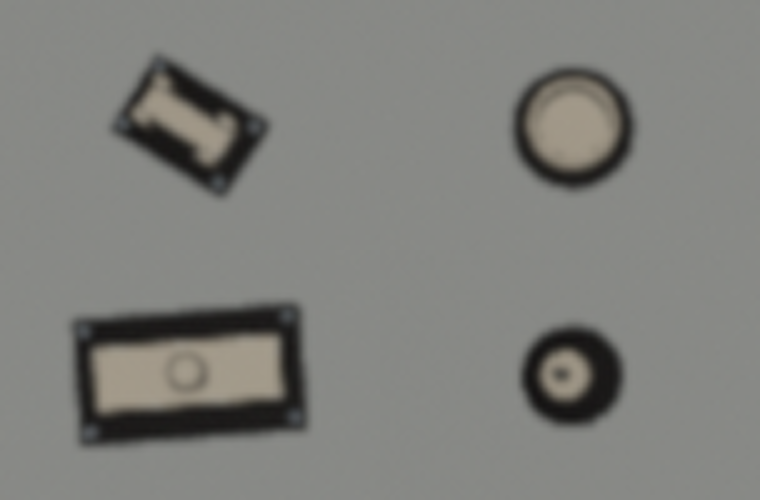

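c1 confirms the clamp carries the larger light plate. It shows the cap at c1 (239,220), the nut at (342,273) and the wing tips at (305,238) and (385,318). c2 shows the four holders clearly.

```bash
python3 - <<'E'
from h import *
f1=lambda x,y:(365+(x+.5)/7-.5,175+(y+.5)/7-.5)
def f2(k,x,y):
    X,Y=[(252,147),(332,143),(294,203),(213,211)][k]; x-=380*(k%2); y-=250*(k//2); return (X-38+(x+.5)/5-.5,Y-25+(y+.5)/5-.5)
A=lambda p,z:atz('top',*p,z)
D=np.load('pics/top0.npy')
def rep(n,p,z): print(n,A(p,z).round(4)[:2],'depth z',dep('top',*p,D).round(3))
rep('cap',f1(239,220),.068); rep('nut',f1(342,273),.088); 
rep('w1',f1(305,238),.093); rep('w2',f1(385,318),.093)
for c in((128,85),(55,215),(300,372),(395,245)): rep('plate',f1(*c),.01)
for c in((160,57),(268,125),(222,195),(113,127)): rep('crad',f2(0,*c),.008)
rep('cup base',f2(1,574,127),.008); rep('cupfloor',f2(1,573,130),.008); rep('cuptop',f2(1,573,124),.02)
for c in((75,320),(298,305),(305,427),(83,443)): rep('bar',f2(2,*c),.008)
rep('boss',f2(2,187,373),.03)
rep('pegbase',f2(3,572,376),.008); rep('pegseat',f2(3,565,375),.02); rep('pegtip',f2(3,562,374),.038)
# scene crop enlargements
im=cv2.imread('pics/scene0.png'); crop(im,'s1',335,210,415,280,8)
E
```

```text
cap [ 0.4677 -0.2712] depth z [ 0.468 -0.271  0.069]
nut [ 0.4471 -0.3055] depth z [ 0.447 -0.305  0.088]
w1 [ 0.4597 -0.2914] depth z [ 0.46  -0.292  0.092]
w2 [ 0.4306 -0.3199] depth z [ 0.431 -0.32   0.094]
plate [ 0.5236 -0.237 ] depth z [ 0.523 -0.237  0.012]
plate [ 0.4732 -0.2081] depth z [ 0.473 -0.208  0.01 ]
plate [ 0.4121 -0.3021] depth z [ 0.412 -0.304 -0.002]
plate [ 0.461  -0.3397] depth z [ 0.458 -0.33   0.062]
crad [0.6746 0.1395] depth z [ 0.677  0.141 -0.002]
crad [0.6362 0.0793] depth z [0.637 0.08  0.003]
crad [0.5974 0.1043] depth z [0.598 0.105 0.001]
crad [0.6357 0.165 ] depth z [0.637 0.167 0.001]
cup base [ 0.6452 -0.1002] depth z [ 0.644 -0.1    0.016]
cupfloor [ 0.6435 -0.0997] depth z [ 0.642 -0.1    0.014]
cuptop [ 0.6445 -0.0997] depth z [ 0.647 -0.1    0.007]
bar [0.5118 0.0691] depth z [0.512 0.069 0.008]
bar [ 0.5195 -0.0528] depth z [ 0.52  -0.053  0.006]
bar [ 0.4529 -0.0565] depth z [ 0.453 -0.056  0.001]
bar [0.4446 0.0643] depth z [ 0.445  0.065 -0.001]
boss [0.4811 0.0058] depth z [0.481 0.006 0.031]
pegbase [0.4599 0.2265] depth z [0.459 0.223 0.022]
pegseat [0.4598 0.2272] depth z [0.46  0.227 0.022]
pegtip [0.4595 0.2241] depth z [0.46  0.227 0.028]
```

View pics/s1.png

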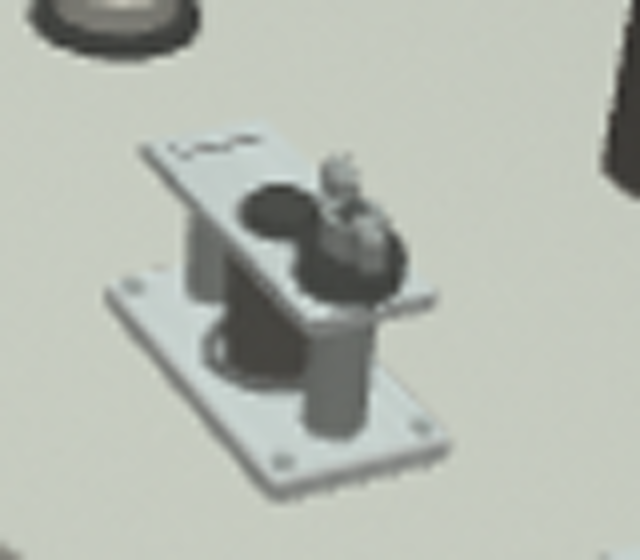

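s1 shows the clamp stack matches the description, with the nut's wings diagonal on top of the spacer, and there is room beside it. My pixel measurements agree with the given sizes: cap to stud 40 mm, bar base about 122 mm, depth heights as listed. Next is a helper that converts a target into move units.

```bash
cat >> h.py <<'E'
from scipy.spatial.transform import Rotation as Ro
def go(x,y,z,deg):
    s=r.get_state(); R=Ro.from_euler('xyz',s['orientation']); T=Ro.from_euler('xyz',[np.pi,0,np.radians(deg)])
    print('lin',(R.inv().apply(np.array([x,y,z])-s['tool_pos'])/.04).round(3),'rot',(np.degrees((R.inv()*T).as_rotvec())/8).round(3))
def st():
    s=r.get_state(); print('t',round(s['clock'],2),'p',s['tool_pos'].round(4),'o',s['orientation'].round(3),'F',s['ft_force'].round(1),'w',round(s['width'],4),'g',round(s['grip_force'],1),'q',s['joint_pos'].round(2))
E
python3 -c "
from h import *
go(.446,-.3055,.17,44.5);print(dep('top',424,127,np.load('pics/top0.npy')))"
```

```text
lin [ 8.853 -5.398  1.519] rot [-0.012 -0.005 -3.73 ]
[ 0.65721328 -0.32538405  0.14562009]
```

```bash
R='{"linear":[8.85,-5.4,1.5],"rot":[0,0,-3.73],"hand":0.8}' ; python3 -m pendant '[{"linear":[8.85,-5.4,1.5],"rot":[0,0,-3.73],"hand":0.8},{"linear":[8.85,-5.4,1.5],"rot":[0,0,-3.73],"hand":0.8},{"linear":[8.85,-5.4,1.5],"rot":[0,0,-3.73],"hand":0.8},{"linear":[8.85,-5.4,1.5],"rot":[0,0,-3.73],"hand":0.8},{"linear":[8.85,-5.4,1.5],"rot":[0,0,-3.73],"hand":0.8},{"linear":[8.85,-5.4,1.5],"rot":[0,0,-3.73],"hand":0.8},{"linear":[8.85,-5.4,1.5],"rot":[0,0,-3.73],"hand":0.8},{"linear":[8.85,-5.4,1.5],"rot":[0,0,-3.73],"hand":0.8},{"linear":[8.85,-5.4,1.5],"rot":[0,0,-3.73],"hand":0.8},{"linear":[8.85,-5.4,1.5],"rot":[0,0,-3.73],"hand":0.8},{"linear":[8.85,-5.4,1.5],"rot":[0,0,-3.73],"hand":0.8},{"linear":[8.85,-5.4,1.5],"rot":[0,0,-3.73],"hand":0.8}]'
python3 -c "
from h import *
st();go(.446,-.3055,.078,44.5)
im,d=snap('scene','s2');crop(im,'s2c',300,130,460,280,5)"
```

```text
clock: 1.3
tool_pos: [0.4453, -0.307, 0.1714]
orientation: [-3.142, 0.0, 0.776]
ft_force: [0.6, -0.3, -0.4]
width: 0.0681
grip_force: 0.0
t 1.3 p [ 0.4453 -0.307   0.1714] o [-3.142  0.     0.776] F [ 0.6 -0.3 -0.4] w 0.0681 g 0.0 q [-0.75  0.07  1.81 -0.    1.26  0.05]
lin [ 0.041 -0.015  2.334] rot [-0.     0.003 -0.008]
```

View pics/s2c.png

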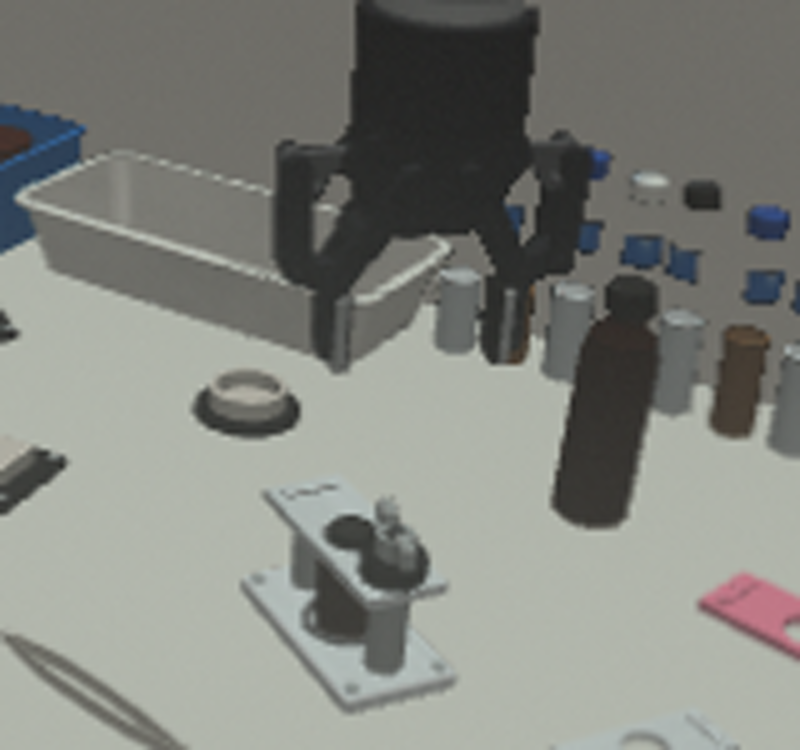

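The gripper hangs over the clamp and the nut is between the fingers' plane. Descending.

```bash
python3 -m pendant '[{"linear":[0.04,-0.01,1.2],"rot":[0,0,0],"hand":0.6},{"linear":[0.04,-0.01,1.8],"rot":[0,0,0],"hand":0.6},{"linear":[0.04,-0.01,2.1],"rot":[0,0,0],"hand":0.6},{"linear":[0.04,-0.01,2.33],"rot":[0,0,0],"hand":0.6},{"linear":[0.04,-0.01,2.33],"rot":[0,0,0],"hand":0.6},{"linear":[0.04,-0.01,2.33],"rot":[0,0,0],"hand":0.6}]' 30
python3 -c "
from h import *
go(.446,-.3055,.078,44.5)"
```

```text
clock: 1.95
tool_pos: [0.4474, -0.3057, 0.0794]
orientation: [3.14, -0.0, 0.776]
ft_force: [0.2, -0.7, 0.5]
width: 0.0512
grip_force: 0.0
lin [-0.023 -0.028  0.034] rot [ 0.014 -0.001 -0.004]
```

```bash
python3 -m pendant '[{"linear":[0,0,0],"rot":[0,0,0],"hand":0.0},{"linear":[0,0,0],"rot":[0,0,0],"hand":0},{"linear":[0,0,0],"rot":[0,0,0],"hand":0},{"linear":[0,0,0],"rot":[0,0,0],"hand":0},{"linear":[0,0,0],"rot":[0,0,0],"hand":0},{"linear":[0,0,0],"rot":[0,0,0],"hand":0},{"linear":[0,0,0],"rot":[0,0,0],"hand":0},{"linear":[0,0,0],"rot":[0,0,0],"hand":0}]' 30
python3 -c "
from h import *
st()"
```

```text
clock: 2.75
tool_pos: [0.4475, -0.3053, 0.0793]
orientation: [3.14, -0.0, 0.777]
ft_force: [-1.1, 0.8, 7.2]
width: 0.0179
grip_force: 29.5
t 2.75 p [ 0.4475 -0.3053  0.0793] o [ 3.14  -0.     0.777] F [-1.1  0.8  7.2] w 0.0179 g 29.5 q [-0.74  0.19  1.87 -0.    1.08  0.05]
```

```bash
python3 -m pendant '[{"linear":[0,0,-0.2],"rot":[0,0,0],"hand":0},{"linear":[0,0,-0.5],"rot":[0,0,0],"hand":0},{"linear":[0,0,-0.9],"rot":[0,0,0],"hand":0},{"linear":[0,0,-1.3],"rot":[0,0,0],"hand":0},{"linear":[0,0,-1.8],"rot":[0,0,0],"hand":0},{"linear":[0,0,-2.3],"rot":[0,0,0],"hand":0},{"linear":[0,0,-2.5],"rot":[0,0,0],"hand":0},{"linear":[0,0,-2.5],"rot":[0,0,0],"hand":0}]'
python3 -c "
from h import *
st();go(.636,.122,.17,57.6)
im,d=snap('scene','s3');crop(im,'s3c',330,150,430,280,5)"
```

```text
clock: 3.55
tool_pos: [0.4476, -0.3054, 0.18]
orientation: [3.138, -0.0, 0.777]
ft_force: [-0.3, -0.7, -0.1]
width: 0.0177
grip_force: 29.3
t 3.55 p [ 0.4476 -0.3054  0.18  ] o [ 3.138 -0.     0.777] F [-0.3 -0.7 -0.1] w 0.0177 g 29.3 q [-0.74  0.06  1.8   0.    1.28  0.05]
lin [10.848 -4.321  0.238] rot [ 2.400e-02  1.000e-03 -1.638e+00]
```

View pics/s3c.png

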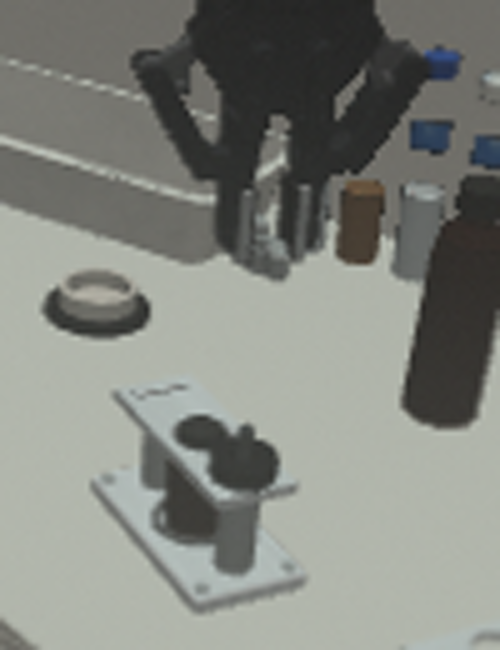

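The nut is held between the fingers at crop (265,240), and the spacer stays on the stud. Carrying it to the cradle.

```bash
python3 -m pendant '[{"linear":[10.85,-4.32,0.24],"rot":[0.02,0,-1.64],"hand":0},{"linear":[10.85,-4.32,0.24],"rot":[0.02,0,-1.64],"hand":0},{"linear":[10.85,-4.32,0.24],"rot":[0.02,0,-1.64],"hand":0},{"linear":[10.85,-4.32,0.24],"rot":[0.02,0,-1.64],"hand":0},{"linear":[10.85,-4.32,0.24],"rot":[0.02,0,-1.64],"hand":0},{"linear":[10.85,-4.32,0.24],"rot":[0.02,0,-1.64],"hand":0},{"linear":[10.85,-4.32,0.24],"rot":[0.02,0,-1.64],"hand":0},{"linear":[10.85,-4.32,0.24],"rot":[0.02,0,-1.64],"hand":0},{"linear":[10.85,-4.32,0.24],"rot":[0.02,0,-1.64],"hand":0},{"linear":[10.85,-4.32,0.24],"rot":[0.02,0,-1.64],"hand":0},{"linear":[10.85,-4.32,0.24],"rot":[0.02,0,-1.64],"hand":0},{"linear":[10.85,-4.32,0.24],"rot":[0.02,0,-1.64],"hand":0}]' >/dev/null
python3 -m pendant '[{"linear":[0,0,0],"rot":[0,0,0],"hand":0},{"linear":[0,0,0],"rot":[0,0,0],"hand":0}]' 
python3 -c "
from h import *
st();go(.636,.122,.06,57.6);go(.636,.122,.026,57.6)
im,d=snap('scene','s4');crop(im,'s4c',265,120,345,220,6)"
```

```text
clock: 5.0
tool_pos: [0.635, 0.121, 0.1684]
orientation: [-3.139, 0.0, 1.004]
ft_force: [0.8, -0.6, 0.0]
width: 0.0176
grip_force: 29.4
t 5.0 p [0.635  0.121  0.1684] o [-3.139  0.     1.004] F [ 0.8 -0.6  0. ] w 0.0176 g 29.4 q [0.07 0.32 1.53 0.   1.3  0.63]
lin [0.035 0.016 2.711] rot [-0.021  0.001 -0.013]
lin [0.035 0.018 3.561] rot [-0.021  0.001 -0.013]
```

View pics/s4c.png

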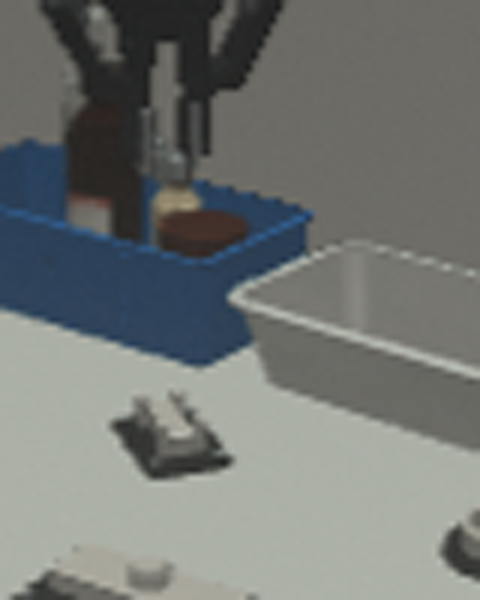

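The nut is still held above the cradle at crop (170,430). Lowering it, slowly at the end.

```bash
python3 -m pendant '[{"linear":[0.03,0.02,1],"rot":[-0.02,0,0],"hand":0},{"linear":[0.03,0.02,1.8],"rot":[-0.02,0,0],"hand":0},{"linear":[0.03,0.02,2.4],"rot":[-0.02,0,0],"hand":0},{"linear":[0.03,0.02,2.7],"rot":[-0.02,0,0],"hand":0},{"linear":[0.03,0.02,2.7],"rot":[-0.02,0,0],"hand":0},{"linear":[0.03,0.02,2.7],"rot":[-0.02,0,0],"hand":0}]'
python3 -c "
from h import *
go(.636,.122,.026,57.6)"
```

```text
clock: 5.65
tool_pos: [0.6372, 0.1232, 0.0617]
orientation: [3.14, -0.001, 1.005]
ft_force: [-0.2, 0.9, 0.4]
width: 0.0177
grip_force: 29.4
lin [-0.042 -0.011  0.894] rot [ 0.009 -0.009 -0.002]
```

```bash
python3 -m pendant '[{"linear":[-0.03,-0.01,0.4],"rot":[0,0,0],"hand":0},{"linear":[-0.03,-0.01,0.65],"rot":[0,0,0],"hand":0},{"linear":[-0.03,-0.01,0.8],"rot":[0,0,0],"hand":0},{"linear":[-0.03,-0.01,0.87],"rot":[0,0,0],"hand":0},{"linear":[-0.03,-0.01,0.9],"rot":[0,0,0],"hand":0},{"linear":[-0.03,-0.01,0.9],"rot":[0,0,0],"hand":0}]'
python3 -c "
from h import *
st()"
```

```text
clock: 6.25
tool_pos: [0.6356, 0.1227, 0.0247]
orientation: [3.141, -0.001, 1.006]
ft_force: [0.0, -0.8, -0.9]
width: 0.0177
grip_force: 29.4
t 6.25 p [0.6356 0.1227 0.0247] o [ 3.141e+00 -1.000e-03  1.006e+00] F [ 0.  -0.8 -0.9] w 0.0177 g 29.4 q [0.07 0.49 1.6  0.   1.05 0.63]
```

```bash
python3 -m pendant '[{"linear":[0,0,0.03],"rot":[0,0,0],"hand":0},{"linear":[0,0,0.03],"rot":[0,0,0],"hand":0.4},{"linear":[0,0,0.03],"rot":[0,0,0],"hand":0.4},{"linear":[0,0,0.03],"rot":[0,0,0],"hand":0.4},{"linear":[0,0,0.03],"rot":[0,0,0],"hand":0.4},{"linear":[0,0,0.03],"rot":[0,0,0],"hand":0.4},{"linear":[0,0,-1],"rot":[0,0,0],"hand":0.4},{"linear":[0,0,-2],"rot":[0,0,0],"hand":0.4},{"linear":[0,0,-3],"rot":[0,0,0],"hand":0.4},{"linear":[0,0,-3.5],"rot":[0,0,0],"hand":0.4},{"linear":[0,0,-3.5],"rot":[0,0,0],"hand":0.4}]'
python3 -c "
from h import *
st();go(.447,-.3055,.15,59)
im,d=snap('scene','s5');im2,_=snap('top','t5');
a=cv2.resize(im[170:210,275:315],(400,400),interpolation=2);b=cv2.resize(im2[127:167,232:272],(400,400),interpolation=2);cv2.imwrite('pics/s5c.png',np.hstack([a,b]))"
```

```text
clock: 7.35
tool_pos: [0.6382, 0.1229, 0.1695]
orientation: [3.135, -0.005, 1.006]
ft_force: [0.3, -0.1, -0.3]
width: 0.0342
grip_force: 0.0
t 7.35 p [0.6382 0.1229 0.1695] o [ 3.135 -0.005  1.006] F [ 0.3 -0.1 -0.3] w 0.0342 g 0.0 q [0.07 0.32 1.53 0.   1.29 0.63]
lin [-11.606   1.697   0.438] rot [ 0.049 -0.037 -0.173]
```

View pics/s5c.png

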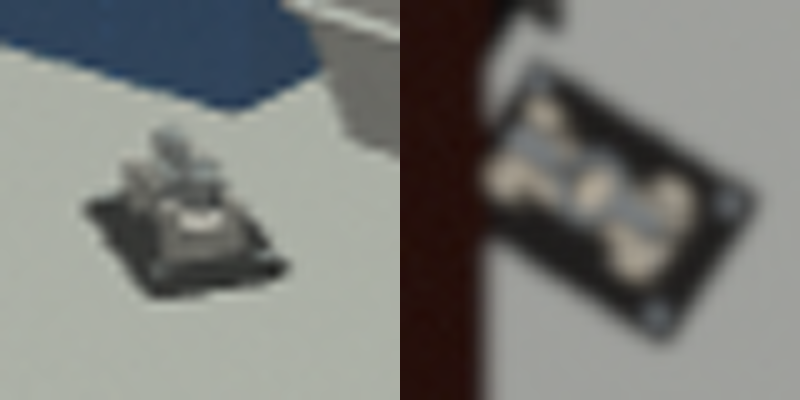

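The nut lies in the fork with its wings between the prongs, hub at crop (595,185). I'll check its position and level by depth.

```bash
python3 - <<'E'
from h import *
D=np.load('pics/t5.npy')
for x,y,z in((595,185,.03),(535,145,.038),(640,215,.038),(660,232,.038)):
    u=232+(x-400+.5)/10-.5;v=127+(y+.5)/10-.5
    print(atz('top',u,v,z).round(4),dep('top',u,v,D).round(4))
E
```

```text
[0.6366 0.12   0.03  ] [0.6385 0.1218 0.02  ]
[0.6461 0.135  0.038 ] [0.6461 0.135  0.038 ]
[0.6268 0.1064 0.038 ] [0.6267 0.1062 0.0388]
[0.6222 0.1009 0.038 ] [0.6226 0.1013 0.0359]
```

The nut is seated: wing tops at 38 mm, hub within 2 mm. Now the spacer.

```bash
python3 -m pendant '[{"linear":[-11.61,1.7,0.44],"rot":[0.03,0,-0.17],"hand":0.75},{"linear":[-11.61,1.7,0.44],"rot":[0.03,0,-0.17],"hand":0.75},{"linear":[-11.61,1.7,0.44],"rot":[0.03,0,-0.17],"hand":0.75},{"linear":[-11.61,1.7,0.44],"rot":[0.03,0,-0.17],"hand":0.75},{"linear":[-11.61,1.7,0.44],"rot":[0.03,0,-0.17],"hand":0.75},{"linear":[-11.61,1.7,0.44],"rot":[0.03,0,-0.17],"hand":0.75},{"linear":[-11.61,1.7,0.44],"rot":[0.03,0,-0.17],"hand":0.75},{"linear":[-11.61,1.7,0.44],"rot":[0.03,0,-0.17],"hand":0.75},{"linear":[-11.61,1.7,0.44],"rot":[0.03,0,-0.17],"hand":0.75},{"linear":[-11.61,1.7,0.44],"rot":[0.03,0,-0.17],"hand":0.75},{"linear":[-11.61,1.7,0.44],"rot":[0.03,0,-0.17],"hand":0.75},{"linear":[-11.61,1.7,0.44],"rot":[0.03,0,-0.17],"hand":0.75}]' >/dev/null
python3 -m pendant '[{"linear":[0,0,0],"rot":[0,0,0],"hand":0.75},{"linear":[0,0,0],"rot":[0,0,0],"hand":0.75},{"linear":[0,0,0],"rot":[0,0,0],"hand":0.75}]' 
python3 -c "
from h import *
go(.447,-.3055,.067,59)"
```

```text
clock: 8.95
tool_pos: [0.4446, -0.3049, 0.1466]
orientation: [-3.137, -0.001, 1.031]
ft_force: [-0.4, 0.3, 0.1]
width: 0.0641
grip_force: 0.0
lin [0.016 0.069 1.99 ] rot [-0.031 -0.004  0.01 ]
```

```bash
python3 -m pendant '[{"linear":[0.02,0.06,1],"rot":[-0.02,0,0],"hand":0.75},{"linear":[0.02,0.06,1.6],"rot":[-0.02,0,0],"hand":0.75},{"linear":[0.02,0.06,1.9],"rot":[-0.02,0,0],"hand":0.75},{"linear":[0.02,0.06,1.99],"rot":[-0.02,0,0],"hand":0.75},{"linear":[0.02,0.06,1.99],"rot":[-0.02,0,0],"hand":0.75},{"linear":[0.02,0.06,1.99],"rot":[-0.02,0,0],"hand":0.75},{"linear":[0.02,0.06,1.99],"rot":[-0.02,0,0],"hand":0.75}]'
python3 -c "
from h import *
go(.447,-.3055,.067,59)"
```

```text
clock: 9.65
tool_pos: [0.4472, -0.3071, 0.0687]
orientation: [3.14, 0.0, 1.029]
ft_force: [0.3, 0.3, -0.5]
width: 0.0641
grip_force: 0.0
lin [ 0.032 -0.024  0.042] rot [ 0.009  0.001 -0.003]
```

```bash
python3 -m pendant '[{"linear":[0.03,0,0.04],"rot":[0,0,0],"hand":0.75},{"linear":[0.03,0,0.04],"rot":[0,0,0],"hand":0},{"linear":[0.03,0,0.04],"rot":[0,0,0],"hand":0},{"linear":[0.03,0,0.04],"rot":[0,0,0],"hand":0},{"linear":[0.03,0,0.04],"rot":[0,0,0],"hand":0},{"linear":[0.03,0,0.04],"rot":[0,0,0],"hand":0},{"linear":[0.03,0,0.04],"rot":[0,0,0],"hand":0},{"linear":[0.03,0,0.04],"rot":[0,0,0],"hand":0}]' 30
```

```text
clock: 10.45
tool_pos: [0.447, -0.3054, 0.066]
orientation: [-3.141, -0.0, 1.029]
ft_force: [-1.3, 0.8, 6.0]
width: 0.0325
grip_force: 29.6
```

```bash
python3 -m pendant '[{"linear":[0.03,0,-0.3],"rot":[0,0,0],"hand":0},{"linear":[0.03,0,-0.7],"rot":[0,0,0],"hand":0},{"linear":[0.03,0,-1.2],"rot":[0,0,0],"hand":0},{"linear":[0.03,0,-1.7],"rot":[0,0,0],"hand":0},{"linear":[0.03,0,-2.2],"rot":[0,0,0],"hand":0},{"linear":[0.03,0,-2.5],"rot":[0,0,0],"hand":0},{"linear":[0.03,0,-2.5],"rot":[0,0,0],"hand":0}]'
python3 -c "
from h import *
st();go(.4598,.2265,.16,59);go(.4598,.2265,.16,90);D=snap('scene','s6')[1];im=cv2.imread('pics/s6.png');crop(im,'s6c',320,140,440,280,4)"
```

```text
clock: 11.15
tool_pos: [0.4487, -0.3053, 0.1679]
orientation: [3.139, 0.0, 1.029]
ft_force: [-0.2, -0.4, -0.0]
width: 0.0329
grip_force: 29.8
t 11.15 p [ 0.4487 -0.3053  0.1679] o [3.139 0.    1.029] F [-0.2 -0.4 -0. ] w 0.0329 g 29.8 q [-0.74  0.08  1.81  0.    1.25 -0.2 ]
lin [11.535 -6.615  0.173] rot [ 0.02   0.003 -0.003]
lin [11.535 -6.615  0.173] rot [ 0.019  0.008 -3.878]
```

View pics/s6c.png

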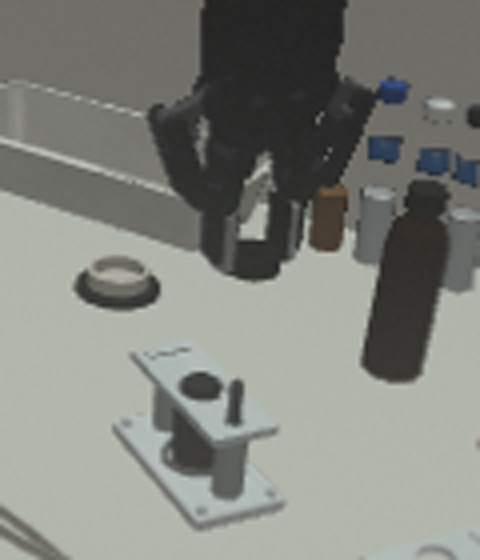

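The spacer is held level at crop (250,258), and the stud and bracket are left in place. Carrying it to the peg, and refining the round holder centres by image moments.

```bash
python3 -m pendant '[{"linear":[11.53,-6.61,0.17],"rot":[0,0,0],"hand":0},{"linear":[11.53,-6.61,0.17],"rot":[0,0,0],"hand":0},{"linear":[11.53,-6.61,0.17],"rot":[0,0,0],"hand":0},{"linear":[11.53,-6.61,0.17],"rot":[0,0,0],"hand":0},{"linear":[11.53,-6.61,0.17],"rot":[0,0,0],"hand":0},{"linear":[11.53,-6.61,0.17],"rot":[0,0,0],"hand":0},{"linear":[11.53,-6.61,0.17],"rot":[0,0,0],"hand":0},{"linear":[11.53,-6.61,0.17],"rot":[0,0,0],"hand":0},{"linear":[11.53,-6.61,0.17],"rot":[0,0,0],"hand":0},{"linear":[11.53,-6.61,0.17],"rot":[0,0,0],"hand":0},{"linear":[11.53,-6.61,0.17],"rot":[0,0,0],"hand":0},{"linear":[11.53,-6.61,0.17],"rot":[0,0,0],"hand":0}]' >/dev/null
python3 -m pendant '[{"linear":[0,0,0],"rot":[0,0,0],"hand":0},{"linear":[0,0,0],"rot":[0,0,0],"hand":0},{"linear":[0,0,0],"rot":[0,0,0],"hand":0}]' 
python3 - <<'E'
from h import *
im=cv2.imread('pics/top0.png').astype(int)
for x,y in((213,211),(332,143)):
    w=18; g=im[y-w:y+w+1,x-w:x+w+1]
    m=(g.max(2)<80).astype(np.uint8); c=max(cv2.findContours(m,0,1)[0],key=cv2.contourArea); (u,v),rad=cv2.minEnclosingCircle(c)
    e=cv2.fitEllipse(c); M=cv2.moments(c); u,v=M['m10']/M['m00']+x-w,M['m01']/M['m00']+y-w
    print(u,v,rad,e[1],atz('top',u,v,.006).round(4))
    b=((g.max(2)>120)&(g[:,:,2]-g[:,:,0]>12)).astype(np.uint8)
    c=max(cv2.findContours(b,0,1)[0],key=cv2.contourArea);M=cv2.moments(c);u,v=M['m10']/M['m00']+x-w,M['m01']/M['m00']+y-w
    print(' seat',u,v,cv2.contourArea(c),atz('top',u,v,.019).round(4))
go(.4598,.2262,.06,59)
E
```

```text
clock: 12.7
tool_pos: [0.4587, 0.2259, 0.1588]
orientation: [-3.14, 0.0, 1.028]
ft_force: [0.4, -0.8, -0.4]
width: 0.0326
grip_force: 29.9
212.85629099582587 210.81633870005962 9.96766471862793 (18.639745712280273, 19.20133399963379) [0.4599 0.2274 0.006 ]
 seat 211.64794007490636 210.4756554307116 44.5 [0.4602 0.2273 0.019 ]
332.081792026305 143.15330867242088 11.888740539550781 (22.674697875976562, 22.865097045898438) [ 0.6451 -0.0993  0.006 ]
 seat 332.18396624472575 142.45738396624472 197.5 [ 0.6445 -0.0997  0.019 ]
lin [0.021 0.025 2.471] rot [-0.012  0.003 -0.015]
```

```bash
python3 -m pendant '[{"linear":[0.04,0.01,1],"rot":[0,0,0],"hand":0},{"linear":[0.04,0.01,1.8],"rot":[0,0,0],"hand":0},{"linear":[0.04,0.01,2.2],"rot":[0,0,0],"hand":0},{"linear":[0.04,0.01,2.45],"rot":[0,0,0],"hand":0},{"linear":[0.04,0.01,2.45],"rot":[0,0,0],"hand":0},{"linear":[0.04,0.01,2.45],"rot":[0,0,0],"hand":0},{"linear":[0.04,0.01,2.45],"rot":[0,0,0],"hand":0}]'
python3 -c "
from h import *
go(.46,.2273,.025,59)"
```

```text
clock: 13.4
tool_pos: [0.461, 0.2286, 0.0627]
orientation: [3.141, -0.002, 1.029]
ft_force: [0.3, 0.3, 0.8]
width: 0.0325
grip_force: 29.9
lin [-0.044 -0.005  0.943] rot [ 0.003 -0.017 -0.006]
```

```bash
python3 -m pendant '[{"linear":[-0.03,0,0.2],"rot":[0,0,0],"hand":0},{"linear":[-0.03,0,0.4],"rot":[0,0,0],"hand":0},{"linear":[-0.03,0,0.6],"rot":[0,0,0],"hand":0},{"linear":[-0.03,0,0.75],"rot":[0,0,0],"hand":0},{"linear":[-0.03,0,0.85],"rot":[0,0,0],"hand":0},{"linear":[-0.03,0,0.95],"rot":[0,0,0],"hand":0},{"linear":[-0.03,0,0.95],"rot":[0,0,0],"hand":0}]'
```

```text
clock: 14.1
tool_pos: [0.4592, 0.2275, 0.0232]
orientation: [-3.14, -0.0, 1.029]
ft_force: [-0.1, 0.3, 0.0]
width: 0.0323
grip_force: 29.9
```

```bash
python3 -m pendant '[{"linear":[0,0,0.03],"rot":[0,0,0],"hand":0},{"linear":[0,0,0.03],"rot":[0,0,0],"hand":0.6},{"linear":[0,0,0.03],"rot":[0,0,0],"hand":0.6},{"linear":[0,0,0.03],"rot":[0,0,0],"hand":0.6},{"linear":[0,0,0.03],"rot":[0,0,0],"hand":0.6},{"linear":[0,0,0.03],"rot":[0,0,0],"hand":0.6},{"linear":[0,0,-1],"rot":[0,0,0],"hand":0.6},{"linear":[0,0,-2],"rot":[0,0,0],"hand":0.6},{"linear":[0,0,-3],"rot":[0,0,0],"hand":0.6},{"linear":[0,0,-3.3],"rot":[0,0,0],"hand":0.6},{"linear":[0,0,-3.3],"rot":[0,0,0],"hand":0.6}]'
python3 - <<'E'
from h import *
st();go(.4677,-.2712,.15,58.5)
im,d=snap('scene','s7');im2,D=snap('top','t7')
a=cv2.resize(im[180:220,214:254],(400,400),interpolation=2);b=cv2.resize(im2[191:231,193:233],(400,400),interpolation=2)
c=im2[175:240,365:445]; c=cv2.resize(c,(492,400),interpolation=2)[:, :]
cv2.imwrite('pics/s7c.png',np.vstack([np.hstack([a,b]),]))
ds=np.load('pics/s7.npy')
g=[dep('scene',u,v,ds) for u in range(214,254) for v in range(180,220)]
g=np.array([p for p in g if .02<p[2]<.05]); t=g[(g[:,2]>.028)&(g[:,2]<.036)]; print(len(g),t.mean(0) if len(t) else 0, t.min(0),t.max(0))
crop(im2,'t7c',365,175,445,240,10)
E
```

```text
clock: 15.2
tool_pos: [0.461, 0.2279, 0.1578]
orientation: [3.139, -0.004, 1.029]
ft_force: [-0.3, 0.4, 0.5]
width: 0.051
grip_force: 0.0
t 15.2 p [0.461  0.2279 0.1578] o [ 3.139 -0.004  1.029] F [-0.3  0.4  0.5] w 0.051 g 0.0 q [0.3  0.02 1.89 0.   1.23 0.85]
lin [-10.606   6.574   0.163] rot [ 0.015 -0.031  0.06 ]
67 [0.4566369  0.22269496 0.03215333] [0.44159694 0.20748687 0.02864818] [0.47572297 0.24194868 0.03567557]
```

View pics/s7c.png

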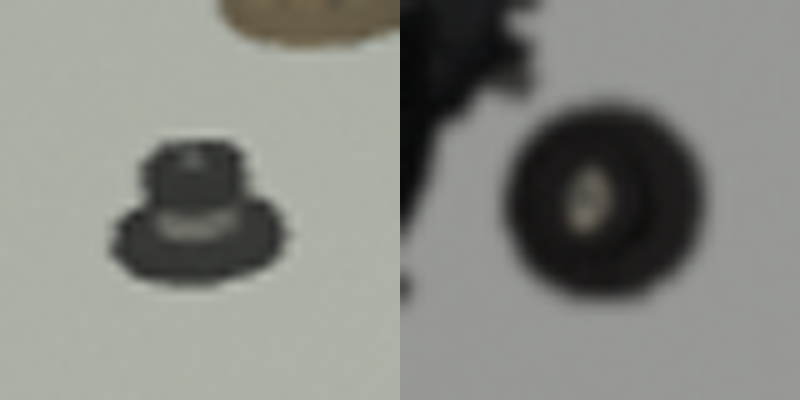

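View pics/t7c.png

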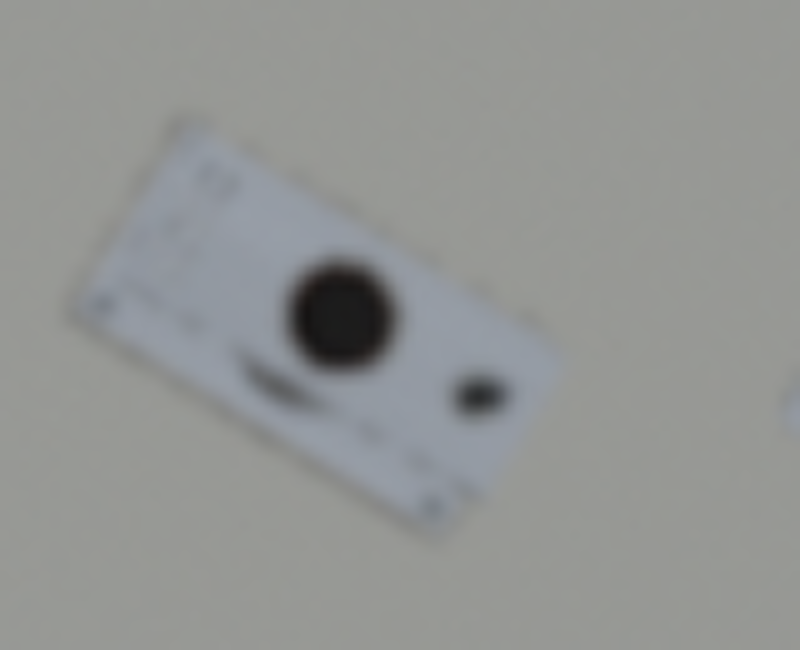

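The spacer sits flat on the peg, top at 32 mm with the white seat showing under it. The bracket's middle hole is at t7c (342,318), unmoved. Next the bracket, gripped across its middle.

```bash
python3 -m pendant '[{"linear":[-10.6,6.57,0.16],"rot":[0,0,0.06],"hand":0.9},{"linear":[-10.6,6.57,0.16],"rot":[0,0,0.06],"hand":0.9},{"linear":[-10.6,6.57,0.16],"rot":[0,0,0.06],"hand":0.9},{"linear":[-10.6,6.57,0.16],"rot":[0,0,0.06],"hand":0.9},{"linear":[-10.6,6.57,0.16],"rot":[0,0,0.06],"hand":0.9},{"linear":[-10.6,6.57,0.16],"rot":[0,0,0.06],"hand":0.9},{"linear":[-10.6,6.57,0.16],"rot":[0,0,0.06],"hand":0.9},{"linear":[-10.6,6.57,0.16],"rot":[0,0,0.06],"hand":0.9},{"linear":[-10.6,6.57,0.16],"rot":[0,0,0.06],"hand":0.9},{"linear":[-10.6,6.57,0.16],"rot":[0,0,0.06],"hand":0.9},{"linear":[-10.6,6.57,0.16],"rot":[0,0,0.06],"hand":0.9},{"linear":[-10.6,6.57,0.16],"rot":[0,0,0.06],"hand":0.9}]' >/dev/null
python3 -m pendant '[{"linear":[0,0,0],"rot":[0,0,0],"hand":0.9},{"linear":[0,0,0],"rot":[0,0,0],"hand":0.9},{"linear":[0,0,0],"rot":[0,0,0],"hand":0.9}]' 
python3 - <<'E'
from h import *
for p,z in(((342,318),.0655),((480,395),.075),((480,395),.06)):
    print(atz('top',365+(p[0]+.5)/10-.5,175+(p[1]+.5)/10-.5,z).round(4))
go(.4677,-.2712,.1,58.5);go(.4677,-.2712,.047,58.5)
E
```

```text
clock: 16.8
tool_pos: [0.4661, -0.2701, 0.1481]
orientation: [-3.14, -0.0, 1.023]
ft_force: [-0.3, -1.0, 1.0]
width: 0.0771
grip_force: 0.0
[ 0.4669 -0.2716  0.0655]
[ 0.4464 -0.3054  0.075 ]
[ 0.447 -0.308  0.06 ]
lin [-0.002  0.051  1.203] rot [-0.013 -0.003  0.013]
lin [-0.003  0.054  2.528] rot [-0.013 -0.003  0.013]
```

```bash
python3 -m pendant '[{"linear":[0,0.03,0.8],"rot":[0,0,0],"hand":0.9},{"linear":[0,0.03,1.4],"rot":[0,0,0],"hand":0.9},{"linear":[0,0.03,1.9],"rot":[0,0,0],"hand":0.9},{"linear":[0,0.03,2.3],"rot":[0,0,0],"hand":0.9},{"linear":[0,0.03,2.5],"rot":[0,0,0],"hand":0.9},{"linear":[0,0.03,2.52],"rot":[0,0,0],"hand":0.9},{"linear":[0,0.03,2.52],"rot":[0,0,0],"hand":0.9},{"linear":[0,0.03,2.52],"rot":[0,0,0],"hand":0.9}]'
python3 -c "
from h import *
go(.4674,-.2714,.047,58.5)"
```

```text
clock: 17.6
tool_pos: [0.4677, -0.2724, 0.0488]
orientation: [3.141, -0.0, 1.021]
ft_force: [0.4, 0.5, 0.4]
width: 0.0769
grip_force: 0.0
lin [ 0.018 -0.02   0.044] rot [ 0.005 -0.001  0.002]
```

```bash
python3 -m pendant '[{"linear":[0.01,-0.01,0.05],"rot":[0,0,0],"hand":0.9},{"linear":[0.01,-0.01,0.05],"rot":[0,0,0],"hand":0.3},{"linear":[0.01,-0.01,0.05],"rot":[0,0,0],"hand":0.3},{"linear":[0.01,-0.01,0.05],"rot":[0,0,0],"hand":0.3},{"linear":[0.01,-0.01,0.05],"rot":[0,0,0],"hand":0.3},{"linear":[0.01,-0.01,0.05],"rot":[0,0,0],"hand":0.3},{"linear":[0.01,-0.01,0.05],"rot":[0,0,0],"hand":0.3},{"linear":[0.01,-0.01,0.05],"rot":[0,0,0],"hand":0.3}]' 40
```

```text
clock: 18.4
tool_pos: [0.4669, -0.2716, 0.046]
orientation: [-3.141, -0.0, 1.021]
ft_force: [-2.0, 1.4, 6.7]
width: 0.0425
grip_force: 40.9
```

```bash
python3 -m pendant '[{"linear":[0.01,-0.01,-0.1],"rot":[0,0,0],"hand":0.3},{"linear":[0.01,-0.01,-0.3],"rot":[0,0,0],"hand":0.3},{"linear":[0.01,-0.01,-0.5],"rot":[0,0,0],"hand":0.3},{"linear":[0.01,-0.01,-0.75],"rot":[0,0,0],"hand":0.3},{"linear":[0.01,-0.01,-1],"rot":[0,0,0],"hand":0.3},{"linear":[0.01,-0.01,-1.3],"rot":[0,0,0],"hand":0.3},{"linear":[0.01,-0.01,-1.7],"rot":[0,0,0],"hand":0.3},{"linear":[0.01,-0.01,-2.2],"rot":[0,0,0],"hand":0.3},{"linear":[0.01,-0.01,-2.5],"rot":[0,0,0],"hand":0.3},{"linear":[0.01,-0.01,-2.5],"rot":[0,0,0],"hand":0.3},{"linear":[0.01,-0.01,-2.5],"rot":[0,0,0],"hand":0.3}]'
python3 -c "
from h import *
st();go(.4819,.006,.12,94);im=snap('scene','s8')[0];im2=snap('top','t8')[0];crop(im,'s8c',320,140,440,280,4)"
```

```text
clock: 19.5
tool_pos: [0.4667, -0.271, 0.1456]
orientation: [-3.141, -0.0, 1.021]
ft_force: [-0.6, -0.6, -1.6]
width: 0.0429
grip_force: 40.8
t 19.5 p [ 0.4667 -0.271   0.1456] o [-3.141 -0.     1.021] F [-0.6 -0.6 -1.6] w 0.0429 g 40.8 q [-0.67  0.1   1.83  0.    1.21 -0.12]
lin [ 6.103 -3.293  0.644] rot [-6.000e-03 -4.000e-03 -4.438e+00]
```

View pics/s8c.png

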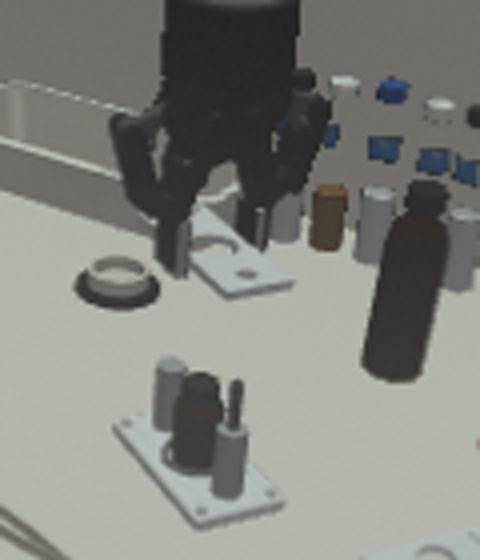

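The bracket is held level across its middle, and the pot stands upright in the fixture at crop (197,420). Moving to the bar.

```bash
python3 -m pendant '[{"linear":[6.1,-3.29,0],"rot":[0,0,-4.42],"hand":0.3},{"linear":[6.1,-3.29,0],"rot":[0,0,-4.42],"hand":0.3},{"linear":[6.1,-3.29,0],"rot":[0,0,-4.42],"hand":0.3},{"linear":[6.1,-3.29,0],"rot":[0,0,-4.42],"hand":0.3},{"linear":[6.1,-3.29,0.6],"rot":[0,0,-4.42],"hand":0.3},{"linear":[6.1,-3.29,0.6],"rot":[0,0,-4.42],"hand":0.3},{"linear":[6.1,-3.29,0.6],"rot":[0,0,-4.42],"hand":0.3},{"linear":[6.1,-3.29,0.6],"rot":[0,0,-4.42],"hand":0.3},{"linear":[6.1,-3.29,0.6],"rot":[0,0,-4.42],"hand":0.3},{"linear":[6.1,-3.29,0.6],"rot":[0,0,-4.42],"hand":0.3},{"linear":[6.1,-3.29,0.6],"rot":[0,0,-4.42],"hand":0.3},{"linear":[6.1,-3.29,0.6],"rot":[0,0,-4.42],"hand":0.3}]'
python3 -c "
from h import *
go(.4819,.006,.035,93.8)"
```

```text
clock: 20.8
tool_pos: [0.4822, 0.005, 0.1221]
orientation: [-3.141, -0.001, 1.637]
ft_force: [0.9, -0.3, -0.7]
width: 0.043
grip_force: 40.9
lin [ 0.022 -0.005  2.177] rot [-0.003 -0.007 -0.003]
```

```bash
python3 -m pendant '[{"linear":[0.02,0,0.8],"rot":[0,0,0],"hand":0.3},{"linear":[0.02,0,1.4],"rot":[0,0,0],"hand":0.3},{"linear":[0.02,0,1.8],"rot":[0,0,0],"hand":0.3},{"linear":[0.02,0,2.1],"rot":[0,0,0],"hand":0.3},{"linear":[0.02,0,2.17],"rot":[0,0,0],"hand":0.3},{"linear":[0.02,0,2.17],"rot":[0,0,0],"hand":0.3},{"linear":[0.02,0,2.17],"rot":[0,0,0],"hand":0.3}]'
python3 -c "
from h import *
go(.4819,.006,.010,93.8)"
```

```text
clock: 21.5
tool_pos: [0.4827, 0.0065, 0.036]
orientation: [3.141, -0.001, 1.638]
ft_force: [-0.4, 0.6, -1.6]
width: 0.0429
grip_force: 40.9
lin [-0.013 -0.022  0.649] rot [ 0.005 -0.005  0.007]
```

```bash
python3 -m pendant '[{"linear":[-0.01,-0.02,0.2],"rot":[0,0,0],"hand":0.3},{"linear":[-0.01,-0.02,0.35],"rot":[0,0,0],"hand":0.3},{"linear":[-0.01,-0.02,0.48],"rot":[0,0,0],"hand":0.3},{"linear":[-0.01,-0.02,0.57],"rot":[0,0,0],"hand":0.3},{"linear":[-0.01,-0.02,0.64],"rot":[0,0,0],"hand":0.3},{"linear":[-0.01,-0.02,0.64],"rot":[0,0,0],"hand":0.3},{"linear":[-0.01,-0.02,0.64],"rot":[0,0,0],"hand":0.3}]'
```

```text
clock: 22.2
tool_pos: [0.4811, 0.0063, 0.0094]
orientation: [-3.141, -0.001, 1.638]
ft_force: [-0.1, 0.4, -0.3]
width: 0.043
grip_force: 40.9
```

```bash
python3 -m pendant '[{"linear":[0,0,0.015],"rot":[0,0,0],"hand":0.3},{"linear":[0,0,0.015],"rot":[0,0,0],"hand":0.85},{"linear":[0,0,0.015],"rot":[0,0,0],"hand":0.85},{"linear":[0,0,0.015],"rot":[0,0,0],"hand":0.85},{"linear":[0,0,0.015],"rot":[0,0,0],"hand":0.85},{"linear":[0,0,0.015],"rot":[0,0,0],"hand":0.85},{"linear":[0,0,-1],"rot":[0,0,0],"hand":0.85},{"linear":[0,0,-2],"rot":[0,0,0],"hand":0.85},{"linear":[0,0,-3],"rot":[0,0,0],"hand":0.85},{"linear":[0,0,-3.4],"rot":[0,0,0],"hand":0.85},{"linear":[0,0,-3.4],"rot":[0,0,0],"hand":0.85}]'
python3 - <<'E'
from h import *
st();go(.4673,-.2714,.15,58.5)
im,d=snap('scene','s9');im2,D=snap('top','t9')
a=cv2.resize(im[195:243,262:318],(467,400),interpolation=2);b=cv2.resize(im2[185:221,268:320],(578,400),interpolation=2)
cv2.imwrite('pics/s9c.png',np.hstack([a,b[:, :330]]))
g=np.array([dep('scene',u,v,d) for u in range(262,318) for v in range(195,243)])
g=g[(g[:,2]>.022)&(g[:,2]<.045)]
n,c=cv2.PCACompute2(g,None)[1] if 0 else (0,g.mean(0))[0:2]
t=g[(g[:,2]<.029)];A=np.c_[t[:,:2],np.ones(len(t))];s=np.linalg.lstsq(A,t[:,2],rcond=None)[0]
rc=cv2.minAreaRect(t[:,:2].astype(np.float32)*1000)
print(len(t),t[:,2].mean(),s,rc)
E
```

```text
clock: 23.3
tool_pos: [0.4836, 0.0058, 0.1488]
orientation: [3.136, 0.0, 1.638]
ft_force: [0.2, 0.2, -0.6]
width: 0.0725
grip_force: 0.0
t 23.3 p [0.4836 0.0058 0.1488] o [3.136 0.    1.638] F [ 0.2  0.2 -0.6] w 0.0725 g 0.0 q [-0.15 -0.05  1.97  0.    1.21 -0.22]
lin [-6.887 -0.872 -0.032] rot [ 0.04 -0.01  4.42]
287 0.0263155865082167 [0.00643784 0.00582184 0.02322732] ((479.9544982910156, 6.7028961181640625), (47.55308151245117, 116.03067779541016), 2.8826701641082764)
```

View pics/s9c.png

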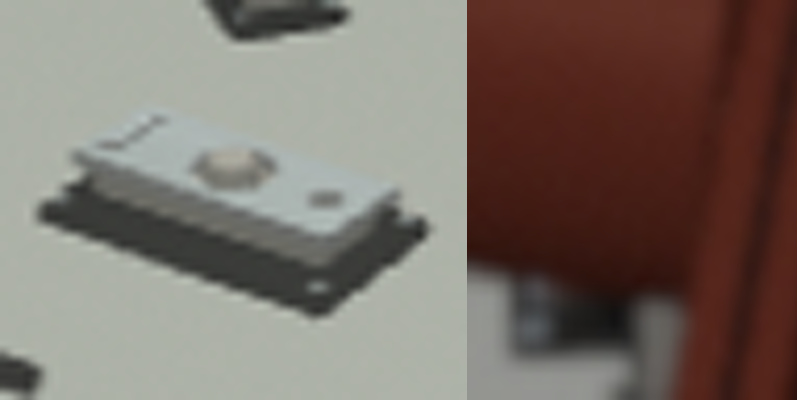

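The bracket lies flat on the bar with the boss in the middle hole: top at 26 mm, 2.9° yaw. The pot is last.

```bash
python3 -m pendant '[{"linear":[-6.89,-0.87,-0.03],"rot":[0,0,4.42],"hand":0.85},{"linear":[-6.89,-0.87,-0.03],"rot":[0,0,4.42],"hand":0.85},{"linear":[-6.89,-0.87,-0.03],"rot":[0,0,4.42],"hand":0.85},{"linear":[-6.89,-0.87,-0.03],"rot":[0,0,4.42],"hand":0.85},{"linear":[-6.89,-0.87,-0.03],"rot":[0,0,4.42],"hand":0.85},{"linear":[-6.89,-0.87,-0.03],"rot":[0,0,4.42],"hand":0.85},{"linear":[-6.89,-0.87,-0.03],"rot":[0,0,4.42],"hand":0.85},{"linear":[-6.89,-0.87,-0.03],"rot":[0,0,4.42],"hand":0.85},{"linear":[-6.89,-0.87,-0.03],"rot":[0,0,4.42],"hand":0.85},{"linear":[-6.89,-0.87,-0.03],"rot":[0,0,4.42],"hand":0.85},{"linear":[-6.89,-0.87,-0.03],"rot":[0,0,4.42],"hand":0.85},{"linear":[-6.89,-0.87,-0.03],"rot":[0,0,4.42],"hand":0.85}]'
python3 -c "
from h import *
go(.4673,-.2714,.03,58.5)
D=np.load('pics/s9.npy')
g=np.array([dep('scene',u,v,D) for u in range(340,410) for v in range(210,285)])
for lo,hi in((.0655,.071),):
    t=g[(g[:,2]>lo)&(g[:,2]<hi)];t=t[np.hypot(t[:,0]-.467,t[:,1]+.271)<.018];print(len(t),t.mean(0),t.min(0),t.max(0))"
```

```text
clock: 24.6
tool_pos: [0.4653, -0.2704, 0.1465]
orientation: [-3.14, -0.0, 1.022]
ft_force: [0.7, 0.7, -0.3]
width: 0.0727
grip_force: 0.0
lin [0.004 0.06  2.912] rot [-0.008 -0.003  0.009]Traceback (most recent call last):
  File "<string>", line 5, in <module>
    g=np.array([dep('scene',u,v,D) for u in range(340,410) for v in range(210,285)])
                ~~~^^^^^^^^^^^^^^^
  File "h.py", line 13, in dep
    o,d=ray(n,u,v); return o+d*D[int(round(v)),int(round(u))]
        ~~~^^^^^^^
  File "h.py", line 6, in ray
    c=r.calibration(n); K=np.array(c['mtx']); k=c['k1']; T=np.array(c['cam_to_world'])
ValueError: time passes only in moves, steps and waits
```

```bash
python3 -m pendant '[{"linear":[0,0.04,0.8],"rot":[0,0,0],"hand":0.85},{"linear":[0,0.04,1.4],"rot":[0,0,0],"hand":0.85},{"linear":[0,0.04,2],"rot":[0,0,0],"hand":0.85},{"linear":[0,0.04,2.5],"rot":[0,0,0],"hand":0.85},{"linear":[0,0.04,2.8],"rot":[0,0,0],"hand":0.85},{"linear":[0,0.04,2.93],"rot":[0,0,0],"hand":0.85},{"linear":[0,0.04,2.93],"rot":[0,0,0],"hand":0.85},{"linear":[0,0.04,2.93],"rot":[0,0,0],"hand":0.85}]'
python3 -c "
from h import *
go(.4673,-.2714,.03,58.5)"
```

```text
clock: 25.4
tool_pos: [0.4669, -0.2723, 0.0302]
orientation: [3.141, -0.0, 1.021]
ft_force: [1.0, -0.0, 0.2]
width: 0.0729
grip_force: 0.0
lin [ 0.025 -0.005  0.004] rot [ 0.002 -0.001  0.001]
```

```bash
python3 -m pendant '[{"linear":[0.01,0,0],"rot":[0,0,0],"hand":0.2},{"linear":[0.01,0,0],"rot":[0,0,0],"hand":0.2},{"linear":[0.01,0,0],"rot":[0,0,0],"hand":0.2},{"linear":[0.01,0,0],"rot":[0,0,0],"hand":0.2},{"linear":[0.01,0,0],"rot":[0,0,0],"hand":0.2},{"linear":[0.01,0,0],"rot":[0,0,0],"hand":0.2},{"linear":[0.01,0,0],"rot":[0,0,0],"hand":0.2},{"linear":[0.01,0,0],"rot":[0,0,0],"hand":0.2}]' 30
```

```text
clock: 26.2
tool_pos: [0.4668, -0.2719, 0.0299]
orientation: [-3.141, -0.0, 1.021]
ft_force: [-2.3, 0.6, 6.1]
width: 0.0308
grip_force: 29.7
```

```bash
python3 -m pendant '[{"linear":[0.01,0,-0.2],"rot":[0,0,0],"hand":0.2},{"linear":[0.01,0,-0.5],"rot":[0,0,0],"hand":0.2},{"linear":[0.01,0,-0.9],"rot":[0,0,0],"hand":0.2},{"linear":[0.01,0,-1.4],"rot":[0,0,0],"hand":0.2},{"linear":[0.01,0,-1.9],"rot":[0,0,0],"hand":0.2},{"linear":[0.01,0,-2.4],"rot":[0,0,0],"hand":0.2},{"linear":[0.01,0,-2.6],"rot":[0,0,0],"hand":0.2},{"linear":[0.01,0,-2.6],"rot":[0,0,0],"hand":0.2}]'
python3 -c "
from h import *
st();go(.6448,-.0995,.12,58.5);im=snap('scene','s10')[0];crop(im,'s10c',320,140,440,280,4)"
```

```text
clock: 27.0
tool_pos: [0.4677, -0.272, 0.135]
orientation: [3.14, 0.0, 1.021]
ft_force: [0.3, 0.2, -0.4]
width: 0.0307
grip_force: 29.9
t 27.0 p [ 0.4677 -0.272   0.135 ] o [3.14  0.    1.021] F [ 0.3  0.2 -0.4] w 0.0307 g 29.9 q [-0.67  0.11  1.84  0.    1.19 -0.12]
lin [5.99  1.522 0.379] rot [ 0.015  0.    -0.   ]
```

View pics/s10c.png

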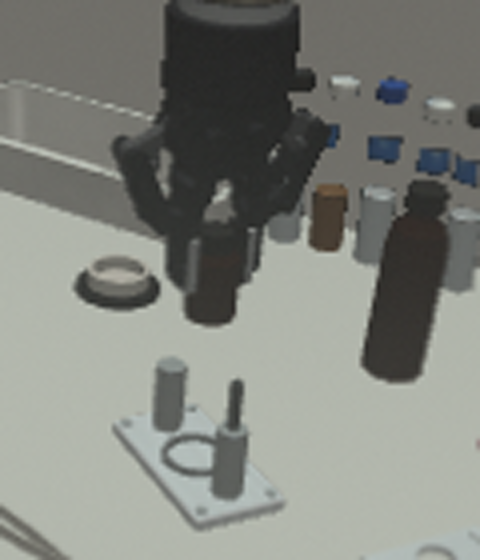

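The pot is held upright at crop (212,270). Carrying it to the cup.

```bash
python3 -m pendant '[{"linear":[2,0.5,0],"rot":[0,0,0],"hand":0.2},{"linear":[3,0.8,0],"rot":[0,0,0],"hand":0.2},{"linear":[4,1.02,0.1],"rot":[0,0,0],"hand":0.2},{"linear":[4.8,1.2,0.2],"rot":[0,0,0],"hand":0.2},{"linear":[5.5,1.4,0.3],"rot":[0,0,0],"hand":0.2},{"linear":[5.99,1.52,0.38],"rot":[0,0,0],"hand":0.2},{"linear":[5.99,1.52,0.38],"rot":[0,0,0],"hand":0.2},{"linear":[5.99,1.52,0.38],"rot":[0,0,0],"hand":0.2},{"linear":[5.99,1.52,0.38],"rot":[0,0,0],"hand":0.2},{"linear":[5.99,1.52,0.38],"rot":[0,0,0],"hand":0.2}]'
python3 -c "
from h import *
go(.6448,-.0995,.06,58.5)"
```

```text
clock: 28.05
tool_pos: [0.6431, -0.0998, 0.1178]
orientation: [-3.14, -0.0, 1.02]
ft_force: [0.3, -0.0, -0.3]
width: 0.0304
grip_force: 29.9
lin [0.029 0.036 1.445] rot [-0.013 -0.    -0.011]
```

```bash
python3 -m pendant '[{"linear":[0.02,0.02,0.5],"rot":[0,0,0],"hand":0.2},{"linear":[0.02,0.02,0.9],"rot":[0,0,0],"hand":0.2},{"linear":[0.02,0.02,1.2],"rot":[0,0,0],"hand":0.2},{"linear":[0.02,0.02,1.44],"rot":[0,0,0],"hand":0.2},{"linear":[0.02,0.02,1.44],"rot":[0,0,0],"hand":0.2},{"linear":[0.02,0.02,1.44],"rot":[0,0,0],"hand":0.2},{"linear":[0.02,0.02,1.44],"rot":[0,0,0],"hand":0.2}]'
python3 -c "
from h import *
go(.6448,-.0995,.029,58.5);im=snap('scene','s11')[0];crop(im,'s11c',315,150,385,230,6)"
```

```text
clock: 28.75
tool_pos: [0.6455, -0.0986, 0.0613]
orientation: [3.141, -0.001, 1.021]
ft_force: [-0.3, 0.6, -0.2]
width: 0.0306
grip_force: 29.9
lin [-0.029 -0.004  0.807] rot [ 0.001 -0.006 -0.   ]
```

View pics/s11c.png

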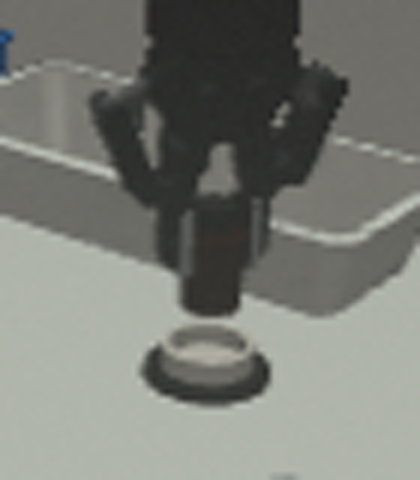

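The pot hangs upright, centred over the cup (pot bottom at crop (210,305), cup at (207,350)). Lowering it.

```bash
python3 -m pendant '[{"linear":[-0.02,0,0.2],"rot":[0,0,0],"hand":0.2},{"linear":[-0.02,0,0.35],"rot":[0,0,0],"hand":0.2},{"linear":[-0.02,0,0.5],"rot":[0,0,0],"hand":0.2},{"linear":[-0.02,0,0.62],"rot":[0,0,0],"hand":0.2},{"linear":[-0.02,0,0.72],"rot":[0,0,0],"hand":0.2},{"linear":[-0.02,0,0.79],"rot":[0,0,0],"hand":0.2},{"linear":[-0.02,0,0.81],"rot":[0,0,0],"hand":0.2},{"linear":[-0.02,0,0.81],"rot":[0,0,0],"hand":0.2}]'
```

```text
clock: 29.6
tool_pos: [0.6446, -0.0991, 0.0281]
orientation: [-3.141, -0.0, 1.021]
ft_force: [1.0, 0.2, -0.4]
width: 0.0304
grip_force: 29.9
```

```bash
python3 -m pendant '[{"linear":[0,0,0.02],"rot":[0,0,0],"hand":0.2},{"linear":[0,0,0.02],"rot":[0,0,0],"hand":0.6},{"linear":[0,0,0.02],"rot":[0,0,0],"hand":0.6},{"linear":[0,0,0.02],"rot":[0,0,0],"hand":0.6},{"linear":[0,0,0.02],"rot":[0,0,0],"hand":0.6},{"linear":[0,0,0.02],"rot":[0,0,0],"hand":0.6},{"linear":[0,0,-1],"rot":[0,0,0],"hand":0.6},{"linear":[0,0,-2],"rot":[0,0,0],"hand":0.6},{"linear":[0,0,-3],"rot":[0,0,0],"hand":0.6},{"linear":[0,0,-4],"rot":[0,0,0],"hand":0.6},{"linear":[0,0,-4.5],"rot":[0,0,0],"hand":0.6},{"linear":[0,0,-4.5],"rot":[0,0,0],"hand":0.6}]'
python3 - <<'E'
from h import *
im,d=snap('scene','s12');crop(im,'s12c',220,165,390,235,4.5)
g=np.array([dep('scene',u,v,d) for u in range(335,365,1) for v in range(180,222)])
t=g[(g[:,2]>.062)&(g[:,2]<.07)];print(len(t),t.mean(0),g[:,2].max())
E
```

```text
clock: 30.8
tool_pos: [0.647, -0.0999, 0.2131]
orientation: [3.135, -0.003, 1.021]
ft_force: [0.8, -0.1, -0.6]
width: 0.0511
grip_force: 0.0
30 [ 0.64039832 -0.10014207  0.06547099] 0.5574026656404129
```

View pics/s12c.png

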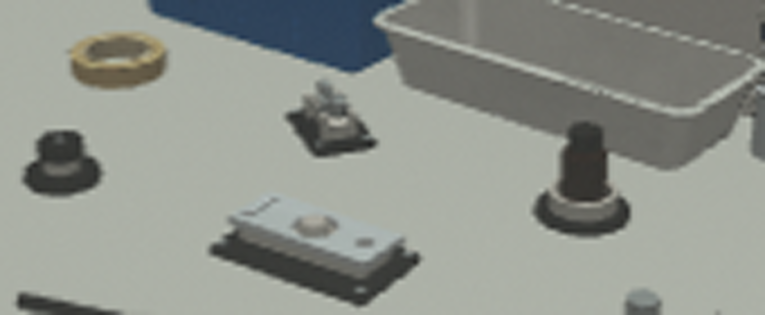

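All four parts sit in their holders. The pot stands upright in the cup at crop (583,180), cap top about 65 mm. The robot is clear at rest, so I'm handing in.

```bash
python3 -m pendant '[{"linear":[0,0,0],"rot":[0,0,0],"hand":0.6},{"linear":[0,0,0],"rot":[0,0,0],"hand":0.6},{"linear":[0,0,0],"rot":[0,0,0],"hand":0.6}]'; python3 -c "
from rig import r
print(r.sign_off())"
```

```text
clock: 31.15
tool_pos: [0.6436, -0.099, 0.2058]
orientation: [-3.137, 0.001, 1.021]
ft_force: [0.2, -0.2, 0.3]
width: 0.0511
grip_force: 0.0
the job is handed in; nothing more can be done
None
```

I placed the wing nut, spacer, bracket and pot in their holders in the required order and handed the job in at about 31 s; my last images show all four seated and released, and the sign-off gave no verdict.

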